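# Unscrew the left-hand cap of a fan

### The arm

A 6-joint arm with a two-finger parallel gripper is mounted at the origin on the work surface. World frame = base frame: x ahead of the robot, y to its left, z up, the work surface at z = 0. Lengths are in m, angles in rad, forces in N, time in s.
With the tool pointing down it reaches from about 0.35 to 0.975 m from the base axis. Payload 4.9 kg.
Tool frame: the origin (TCP) lies midway between the tips of the shut fingers; the grasp point (between the pads) lies 19 mm behind it; z points along the fingers, y is the line along which they close (so a half turn about z gives the same grasp; the last joint's range is limited). The gripper opens to 85 mm and grips with 20 to 120 N. Pads are 22 mm wide; open, the fingers measure 114 mm over their backs; the gripper's body (76 mm by 85 mm) begins 54 mm behind the grasp point. The pads swing forward as they close: fully open they stand 13 mm farther back than shut.
Start: joints at [1.138, 0.053, 1.613, -0, 1.476, -0.119], TCP at [0.193, 0.594, 0.231] pointing down, gripper open.
Joint ranges: [-3.01, 3.01], [-1.01, 2.22], [0.06, 2.58], [-1.02, 4.17], [0.09, 2.62], [-3.14, 3.14]. Speed limits (rad/s): [2.57, 2.57, 3.14, 3.14, 3.14, 3.14].

### API

Orientations are given as a rotation vector (axis times angle).
In Python, from station import ctrl gives the robot as it stands.
- The arm moves only by the tool carry_out, never from a script. Its argument "moves" is a list of rows, each an object of numbers: "x", "y", "z": the shift along the tool's x, y, z in units of 25 mm (1.0 is 25 mm); "turn": the turn about the tool's z in rad. In form: [{"x": .., "y": .., "z": .., "turn": ..}, ...]. A call has exactly 8 rows; each row shifts and turns the commanded pose from where the row before left it, along the tool's axes as they then stand; what a row does not reach is not made up. A row lasts 1/10 s, in which the tool goes at most 50 mm and 8.59 degrees, less where a joint would pass 70% of its speed; a pose out of reach is approached as far as the arm can. A call is refused whole if a number of a shift passes 1 or a number of a turn 0.15, either way. A call with a gripper value outside its range is refused whole. "grip" is the finger opening in mm, from 0 to 85.4, set as the call begins (left out, the last holds). The fingers move at their own pace and stop on an object; "newtons" is the grip in N (left out, the last holds). Time passes only in rows, so rows that do not move let the fingers close, or fill a call up. It gives the time, the measured TCP pose, the force, the opening and the grip force at its end, in the units of the state.
- ctrl.get_obs(): the state, without advancing time (a new reading comes with each control period).
- ctrl.get_image(name): name is "side" or "top"; returns the picture (400x640x3 uint8, red, green, blue); there is no depth.
- ctrl.calibration(name): a dict with "fx", "fy", "cx", "cy" (pixels), "R" (3x3) and "t" (3): a world point X has camera coordinates R X + t. Camera axes: x right, y down, z forward; pixel columns grow to the right and rows downward; lengths in m; the calibration is good to about 2 mm. A picture is of the moment at which its call begins. calibration takes no time and is no camera call.
- ctrl.finish_job(): hands the job in; it is judged then, once.
Trained networks look in the newest picture that a camera, given by its name, has taken for a name from the list of things; names that differ only in an ending like _2 or _b are one class to them, and where a whole thing is asked for, a point or a joint stands for the part that bears it (a point fixed in the world has none). Each returns a list of dicts, best first, with "confidence" (0 to 1); they miss things now and then, are a little off and sometimes report something else, mostly with a low value. They report only what shows in the picture. A call takes as long as a camera call. They do not tell look-alikes from the thing itself.
- ctrl.look_for(camera, query): "rect" ([left, top, width, height] in pixels, round what is visible of it).
- ctrl.mark_of(camera, query): "pixel" ([column, row] in pixels: a listed point, or the origin of a listed thing).
The state is a dict: "t": time; "q": joint angles; "dq": joint speeds; "effort": joint torques, N m; "tool_pos": TCP position; "tool_rot": TCP orientation; "contact_force": force on the tool from outside, world axes, zero at the start; "wrist_torque": the same for the moment, N m; "opening": finger opening in m; "grip_force": force on a finger pad.
Only numpy, scipy, OpenCV 4.12 (cv2) and the standard library are available. Lean on these libraries where they do the work, as an engineer would, in place of code of your own. Each camera call takes 0.05 s, during which the arm holds its last target. There are 200 camera calls.

### The job

Take the blade cap off the fan that lies on its back and stand it upright in the square metal parts tray. The cap has a reverse (left-hand) thread: turn it clockwise, seen from above, until it is fully off the thread, let it rise by itself as it turns and never force or pull it, then lift it away and set it down gently. Do not lean on the fan and leave everything else on the bench where it is.

Things in the scene. Friction and masses are not known exactly. Their poses are not given: they have to be found in the camera images.
- cap_center (a point): Centre (half-way up) of the black plastic blade cap, on its axis, z up. Cap 59 mm tall, about 70 g: round ribbed skirt 41 mm across and 29 mm tall, open below; on it an upright grip bar 48 mm long (along x of this point), 14 mm thick (along y), 30 mm tall, from 0.5 mm below this point to 29.5 mm above it. Grip the upper part of the bar.
- spindle_foot (a point): Foot of the fan's upright steel spindle, on its axis, z up, at the top of the grey blade hub (68 mm across), 125 mm above the table. The spindle stands 24.5 mm up from here, 28 mm across over its thread, and does not turn.
- fan: Fan lying on its back, fixed; origin on the spindle's axis at the table surface, z up. Black round motor housing, wire rear guard 270 mm across, three grey blades reaching 125 mm from the axis, none higher than 130 mm above the table.
- cap: The same cap; origin at the centre of its open underside, 29.5 mm below cap_center. Coarse left-hand thread, 2 mm up-and-down slack: clockwise it climbs several mm per third of a turn and is free after a third to half a turn, felt only: a 5 N pull upwards then meets nothing. A springy washer below gives slight drag; let go, it stays put. Keep the hand's push and pull near 5 N: over 20 N in the thread is too much.
- tray_in (a point): Centre of the inner floor of the square aluminium parts tray, 4 mm above the table: 150 by 150 mm outside, 4 mm walls, 28 mm tall, empty, fixed. x and y lie along its sides.
- tray: The same tray; origin under its centre at the table surface.
- spool: Bystander: grey spool, 68 mm across, 50 mm tall, standing between fan and tray; origin at its foot.
- guard_nut: Bystander: flat black ring nut, 64 mm across, 12 mm tall, lying between fan and tray; origin at its foot.
- tape: Bystander: roll of paper tape, 90 mm across, 22 mm tall, at the back; origin at its foot.
- jar: Bystander: white jar with black lid, 56 mm across, 65 mm tall, at the back; origin at its foot.
- driver: Bystander: screwdriver, 170 mm long, at the back; origin under its middle.
- spanner: Bystander: steel spanner, 170 mm long, at the left; origin under its middle.
- carton: Bystander: small cardboard carton, 90 by 70 by 50 mm, at the right; origin at its foot.
There are look-alikes about, which are no part of the job. Of the things that look like the tray, the largest one is meant. Leave any red look-alike of the cap alone.

How it is judged:
By the outcome, as a careful person would: the job done as asked, in the order asked, and still so for the second after the job is handed in, with the robot touching nothing.
It also fails if it takes over 69 s, if anything falls off the work surface, if the arm or the gripper's body presses on something with over 40 N, if the wrist force passes 120 N, or if a joint passes its speed limit or range.

## Working session

There is one attempt and no reset: what is moved stays moved. The work goes in short steps, Python scripts to look and compute and a tool call to move; the robot and the scene stay as the last step left them, time stands still between calls to the robot, and variables do not carry over. Pictures are saved under pics/ and viewed, at most 10 in all, crops included, and the job is handed in when it is done.

Besides the shell and the picture viewer there is one more tool, called after "Request:" as name([rows], argument=value, ...), one row to a line, values as JSON. carry_out: Moves the arm, as the interface text tells. Its arguments: {"type":"object","properties":{"moves":{"type":"array"},"grip":{"type":"number"},"newtons":{"type":"number"}},"required":["moves"]}

```bash
mkdir -p pics; ls
cat > h.py <<'E'
import numpy as np, cv2
from station import ctrl
def ray(cam,px):
    c=ctrl.calibration(cam);R=np.array(c["R"]);t=np.array(c["t"])
    d=R.T@np.array([(px[0]-c["cx"])/c["fx"],(px[1]-c["cy"])/c["fy"],1.]);return -R.T@t,d/np.linalg.norm(d)
def onz(cam,px,z):
    o,d=ray(cam,px);return o+d*(z-o[2])/d[2]
def proj(cam,X):
    c=ctrl.calibration(cam);p=np.array(c["R"])@np.array(X)+np.array(c["t"]);return [c["fx"]*p[0]/p[2]+c["cx"],c["fy"]*p[1]/p[2]+c["cy"]]
def tri(p1,p2):
    A=[];b=[]
    for cam,p in (("side",p1),("top",p2)):
        o,d=ray(cam,p);M=np.eye(3)-np.outer(d,d);A.append(M);b.append(M@o)
    return np.linalg.lstsq(np.vstack(A),np.hstack(b),rcond=None)[0]
E
python3 - <<'E'
from h import *
for c in("side","top"):
    im=ctrl.get_image(c);cv2.imwrite(f"pics/{c}0.png",im[:,:,::-1])
    print(c,onz(c,(320,200),0), ray(c,(320,200))[0])
    for q in("cap_center","spindle_foot","fan","tray_in"):
        print(c,q,[(np.round(r["pixel"],1).tolist(),round(r["confidence"],2)) for r in ctrl.mark_of(c,q)])
E
```

```text
pics
side [0.61752039 0.11980257 0.        ] [ 0.13863856 -0.67997038  0.7587613 ]
side cap_center [([298.3, 147.3], 0.76), ([245.2, 204.8], 0.62), ([371.9, 284.5], 0.26)]
side spindle_foot [([299.0, 155.7], 0.57)]
side fan [([296.7, 186.0], 0.85)]
side tray_in [([367.4, 286.9], 0.73), ([454.6, 328.3], 0.58), ([286.8, 325.2], 0.57)]
top [ 0.56310433 -0.01795576  0.        ] [ 4.40281311e-01 -8.13891534e-04  1.53212082e+00]
top cap_center [([251.1, 186.9], 0.71), ([265.4, 243.9], 0.4)]
top spindle_foot [([252.2, 188.9], 0.66)]
top fan [([257.9, 192.7], 0.81)]
top tray_in [([375.7, 204.1], 0.78), ([427.4, 184.1], 0.73), ([377.3, 270.2], 0.65)]
```

View pics/side0.png

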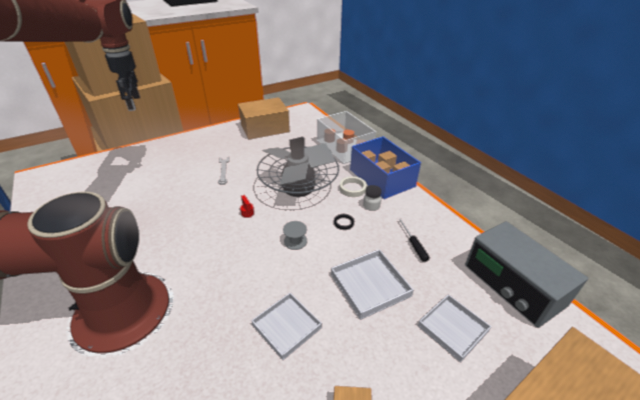

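View pics/top0.png

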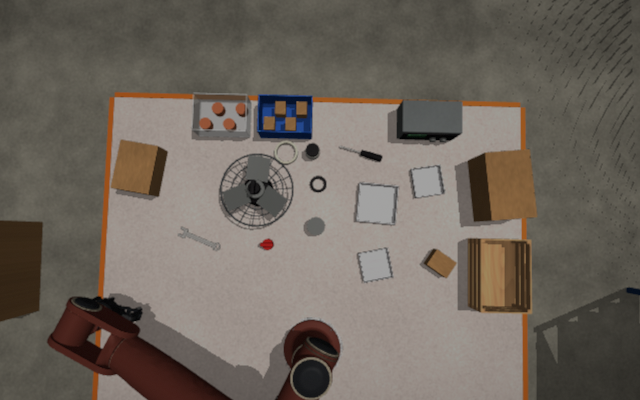

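Side: the cap is on the fan at about (298,148), the red look-alike at (246,205), and the large tray at (370,284). Top: the fan is at (255,189), the red cap at (266,244), and the large tray at (376,204). Next I'll zoom in to find the bar's yaw.

Run:
```python
from h import *
a=cv2.imread("pics/top0.png")[164:214,228:288];b=cv2.imread("pics/side0.png")[128:203,255:345]
cv2.imwrite("pics/crop.png",np.hstack([cv2.resize(a,(390,325),interpolation=cv2.INTER_CUBIC),cv2.resize(b,(390,325),interpolation=cv2.INTER_CUBIC)]))
print("cap",tri((298.3,147.3),(251.1,186.9)),"foot",tri((299,155.7),(252.2,188.9)),"fan",tri((296.7,186),(257.9,192.7)))
print("tray",tri((367.4,286.9),(375.7,204.1)), onz("side",(367.4,286.9),.004),onz("top",(375.7,204.1),.004))
print(onz("top",(251.1,186.9),.15),onz("top",(252.2,188.9),.125),onz("top",(257.9,192.7),0))
print(onz("side",(298.3,147.3),.15),onz("side",(299,155.7),.125),onz("side",(296.7,186),0))
# outer tray rim corners in top: contour
im=cv2.imread("pics/top0.png");
for q in ("tray","spool","guard_nut"):
  for c in("top","side"): print(q,c,[(np.round(r["pixel"],1).tolist(),np.round(onz(c,r["pixel"],0),3).tolist(),round(r["confidence"],2)) for r in ctrl.mark_of(c,q)])
o=ctrl.get_obs();print(o["tool_pos"],o["tool_rot"],o["opening"],o["t"])
print(cv2.Rodrigues(np.array(o["tool_rot"]))[0].round(3))
```

```text
cap [0.59408385 0.22414574 0.15135509] foot [0.59265619 0.22393045 0.12042732] fan [0.58580736 0.22291521 0.00180655]
tray [ 0.55148531 -0.23461743 -0.01003023] [ 0.54242375 -0.24199913  0.004     ] [ 0.55190467 -0.23341818  0.004     ]
[0.5914274  0.22571815 0.15      ] [0.58709897 0.22566381 0.125     ] [0.58587054 0.22323025 0.        ]
[0.59796396 0.2249184  0.15      ] [0.59452567 0.21516267 0.125     ] [0.5869847  0.22502196 0.        ]
tray top [([376.4, 203.7], [0.554, -0.237, 0.0], 0.9), ([377.3, 268.5], [0.305, -0.243, 0.0], 0.83), ([425.4, 180.1], [0.65, -0.426, 0.0], 0.57)]
tray side [([454.8, 329.4], [0.646, -0.436, -0.0], 0.91), ([369.3, 285.9], [0.551, -0.24, 0.0], 0.85), ([284.5, 326.3], [0.315, -0.234, -0.0], 0.81)]
spool top [([312.3, 226.4], [0.46, 0.009, 0.0], 0.54)]
spool side [([291.7, 239.9], [0.455, 0.004, 0.0], 0.77)]
guard_nut top [([319.2, 184.2], [0.625, -0.013, 0.0], 0.53)]
guard_nut side [([343.5, 221.6], [0.627, -0.006, 0.0], 0.45), ([298.9, 156.0], [0.683, 0.39, 0.0], 0.3)]
[0.1929188  0.59447086 0.23132682] [4.90964984e-01 3.10297566e+00 6.48867119e-05] 0.08540785579871876 0.8
[[-0.951  0.309  0.   ]
 [ 0.309  0.951  0.   ]
 [-0.     0.    -1.   ]]
```

View pics/crop.png

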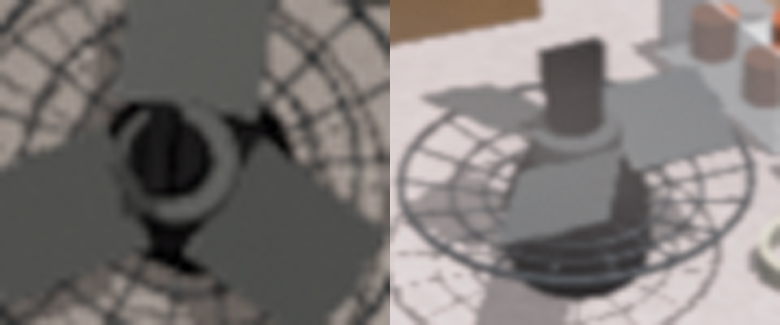

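Run:
```python
from h import *
def st(f,x,y,w,h):
    a=cv2.imread(f)[y:y+h,x:x+w].astype(float); a=np.clip((a-5)*255/110,0,255)**.7; a=a/a.max()*255
    return cv2.resize(a.astype(np.uint8),(390,390),interpolation=cv2.INTER_NEAREST)
cv2.imwrite("pics/crop2.png",np.hstack([st("pics/top0.png",241,174,26,26),st("pics/side0.png",279,132,39,39)]))
print(ctrl.calibration("top")["fx"],ctrl.calibration("side")["fx"])
print(onz("top",(256,188.9),.125),onz("top",(254.4,187.4),.165))
for y in (0,30,60,90,120,150):
    a=np.radians(y);v=np.array([np.cos(a),np.sin(a),0])*.024;C=np.array([.59,.224,.179])
    print(y,[np.round(proj(c,C+s*v),1).tolist() for c in("top","side") for s in(1,-1)])
```

```text
396.8074536522489 368.2271704252675
[0.58741553 0.21214983 0.125     ] [0.58831633 0.21179669 0.165     ]
0 [[250.5, 179.4], [250.0, 193.3], [302.7, 138.2], [289.0, 142.0]]
30 [[246.9, 180.3], [253.5, 192.5], [300.0, 136.8], [291.7, 143.5]]
60 [[244.3, 182.7], [256.2, 190.0], [296.2, 136.2], [295.6, 144.0]]
90 [[243.2, 186.2], [257.2, 186.5], [292.4, 136.7], [299.5, 143.5]]
120 [[244.0, 189.7], [256.4, 183.0], [289.5, 138.1], [302.5, 142.0]]
150 [[246.5, 192.3], [253.9, 180.4], [288.2, 140.0], [303.6, 140.1]]
```

View pics/crop2.png

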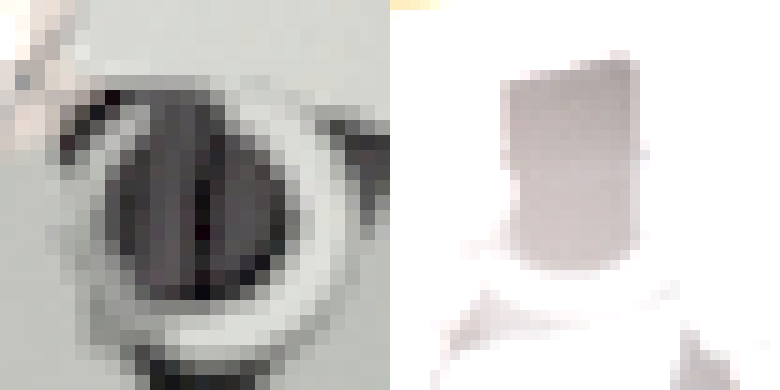

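```bash
cat > fit.py <<'E'
from h import *
from scipy.optimize import differential_evolution as DE
S=8
def caphull(cam,x,y,z,yaw,box):   # z of underside; union of bar hull and skirt hull, antialiased
    c,s=np.cos(yaw),np.sin(yaw)
    bar=[(x+c*a-s*b,y+s*a+c*b,z+h) for a in(-.024,.024) for b in(-.007,.007) for h in(.029,.059)]
    sk=[(x+.0205*np.cos(t),y+.0205*np.sin(t),z+h) for t in np.linspace(0,6.28,32) for h in(0,.029)]
    m=np.zeros((box[3]*S,box[2]*S),np.uint8)
    for P in(bar,sk):
        q=np.array([proj(cam,p) for p in P]);q=(q+.5-np.array(box[:2]))*S
        cv2.fillConvexPoly(m,cv2.convexHull(q.astype(np.int32)),1)
    return cv2.resize(m.astype(float),(box[2],box[3]),interpolation=cv2.INTER_AREA)
BT=(246,179,17,17);BS=(284,133,26,24)
def soft(f,b,lo,hi):
    g=cv2.imread(f,0)[b[1]:b[1]+b[3],b[0]:b[0]+b[2]].astype(float);return np.clip((hi-g)/(hi-lo),0,1)
E
python3 - <<'E'
from fit import *
for n,b in(("top",BT),("side",BS)):
    print(cv2.imread(f"pics/{n}0.png",0)[b[1]:b[1]+b[3],b[0]:b[0]+b[2]])
T=soft("pics/top0.png",BT,45,85);D=soft("pics/side0.png",BS,85,115)
T[:5,:4]=0
def cost(p):
    r=(caphull("top",*p[:4],BT)-T); r[:5,:4]=0
    return (r**2).sum()+((caphull("side",*p[:4],BS)-D)**2).sum()
r=DE(cost,[(.57,.61),(.2,.24),(.12,.135),(-.5,.5)],seed=1,maxiter=60)
print(r.x,r.fun)
r=DE(lambda p:cost([p[0],p[1],.127,p[2]]),[(.57,.61),(.2,.24),(-.5,.5)],seed=1,maxiter=50);print(r.x,r.fun)
E
```

```text
[[85 75 67 66 65 65 67 66 72 84 90 84 82 88 90 90 90]
 [63 36  6 23 32 30 28 31 37 57 80 87 86 86 81 86 92]
 [25  9 23 56 60 30 24 26 19 30 72 92 93 90 84 73 64]
 [14 29 60 74 57 26 24 26 19 22 52 75 86 92 92 80 48]
 [25 58 76 60 30 23 24 25 20 12 25 40 65 87 93 92 76]
 [52 77 65 32 17 23 25 23 16 13 22 24 35 72 93 94 90]
 [64 76 41 19 18 24 25 22 14 14 23 26 20 46 80 95 90]
 [73 71 27 18 18 24 25 21  8 15 25 25 24 22 66 95 92]
 [73 60 26 14 17 24 26 19  7 18 25 26 23 18 56 88 95]
 [69 49 26 16 19 25 27 21  8 19 25 27 25 15 39 77 95]
 [66 49 26 16 21 24 28 20  5 17 26 26 24 12 42 79 95]
 [63 56 38 15 21 26 29 21 10 19 27 25 18 15 59 90 95]
 [58 60 51 32 23 26 28 21 13 22 24 16  8 38 76 95 96]
 [66 62 58 44 25 28 28 20  8 17 15  9 28 66 90 95 92]
 [68 55 61 52 32 22 18 12  6 12 18 35 64 88 95 94 84]
 [66 50 58 58 52 46 46 46 45 59 72 77 87 95 94 87 69]
 [69 52 53 57 61 61 71 80 81 86 94 94 94 94 86 67 63]]
[[183 196 199 201 203 206 211 212 212 211 210 210 210 210 210 211 211 211
  210 209 209 211 211 210 209 209]
 [209 212 213 212 211 210 209 209 209 209 209 209 209 209 209 211 212 21
[... 2559 characters left out ...]
    return self.f(x, *self.args)
           ~~~~~~^^^^^^^^^^^^^^^
  File "<stdin>", line 8, in cost
  File "fit.py", line 10, in caphull
    q=np.array([proj(cam,p) for p in P]);q=(q+.5-np.array(box[:2]))*S
                ~~~~^^^^^^^
  File "h.py", line 9, in proj
    c=ctrl.calibration(cam);p=np.array(c["R"])@np.array(X)+np.array(c["t"]);return [c["fx"]*p[0]/p[2]+c["cx"],c["fy"]*p[1]/p[2]+c["cy"]]
ValueError: time passes only in moves, steps and waits

The above exception was the direct cause of the following exception:

Traceback (most recent call last):
RuntimeError: The map-like callable must be of the form f(func, iterable), returning a sequence of numbers the same length as 'iterable'
```

Request:
carry_out([
  {"x": -0.5, "y": -0.24, "z": -0.5},
  {"x": -0.9, "y": -0.43, "z": -0.5},
  {"x": -0.98, "y": -0.47, "z": -0.5},
  {"x": -0.98, "y": -0.47, "z": -0.5},
  {"x": -0.98, "y": -0.47, "z": -0.5},
  {"x": -0.98, "y": -0.47, "z": -0.3},
  {"x": -0.98, "y": -0.47},
  {"x": -0.9, "y": -0.43},
])

```text
validation failed for argument at $.mo...
```

```bash
sed -i 's/^from station import ctrl/from station import ctrl\nimport functools\ncal=functools.cache(ctrl.calibration)/;s/ctrl.calibration(cam)/cal(cam)/' h.py
python3 - <<'E'
from fit import *
cal("top");cal("side")
T=soft("pics/top0.png",BT,35,70);D=soft("pics/side0.png",BS,85,150)
W=np.ones_like(D);W[11:]=0   # side: judge the bar part only
def cost(p):
    r=(caphull("top",*p[:4],BT)-T); r[:5,:4]=0
    return (r**2).sum()+(W*(caphull("side",*p[:4],BS)-D)**2).sum()
for zb in((.1,.14),(.1269,.1271)):
    r=DE(cost,[(.57,.61),(.2,.24),zb,(-.5,.5)],seed=1,maxiter=40,popsize=10);print(r.x,r.fun)
E
```

```text
[ 0.58968003  0.21828764  0.12575669 -0.03072775] 9.285285174882638
[ 0.5894803   0.21764485  0.12702029 -0.04983656] 9.646090677973296
```

Request:
carry_out([
  {"x": -0.5, "y": -0.24, "z": -0.5, "turn": 0},
  {"x": -0.9, "y": -0.43, "z": -0.5, "turn": 0},
  {"x": -0.98, "y": -0.47, "z": -0.5, "turn": 0},
  {"x": -0.98, "y": -0.47, "z": -0.5, "turn": 0},
  {"x": -0.98, "y": -0.47, "z": -0.5, "turn": 0},
  {"x": -0.98, "y": -0.47, "z": -0.3, "turn": 0},
  {"x": -0.98, "y": -0.47, "z": 0, "turn": 0},
  {"x": -0.9, "y": -0.43, "z": 0, "turn": 0},
])

```text
t: 1.6
tool_pos: [0.339, 0.4555, 0.3032]
tool_rot: [0.492, 3.101, 0.003]
contact_force: [0.4, 0.1, -0.1]
opening: 0.0853
grip_force: 0.0
```

Request:
carry_out([
  {"x": -0.98, "y": -0.47, "z": 0, "turn": 0},
  {"x": -0.98, "y": -0.47, "z": 0, "turn": 0},
  {"x": -0.98, "y": -0.47, "z": 0, "turn": 0},
  {"x": -0.98, "y": -0.47, "z": 0, "turn": 0},
  {"x": -0.98, "y": -0.47, "z": 0, "turn": 0},
  {"x": -0.98, "y": -0.47, "z": 0, "turn": 0},
  {"x": -0.98, "y": -0.47, "z": 0, "turn": 0},
  {"x": -0.98, "y": -0.47, "z": 0, "turn": 0},
])

```text
t: 2.4
tool_pos: [0.496, 0.3053, 0.3027]
tool_rot: [0.492, 3.101, 0.001]
contact_force: [-0.5, -0.6, 0.8]
opening: 0.0851
grip_force: 0.0
```

```bash
cat >> h.py <<'E'
def to(x,y,z,yaw_y=None):
    """print shift in tool units to world x,y,z; turn to bring tool y to world angle yaw_y"""
    o=ctrl.get_obs();R=cv2.Rodrigues(np.array(o["tool_rot"]))[0];p=np.array(o["tool_pos"])
    a=np.arctan2(R[1,1],R[0,1])
    print("t",round(o["t"],2),"p",p.round(4),"ytool",round(a,3),"q",np.round(o["q"],2),"open",round(o["opening"],4),"F",np.round(o["contact_force"],1),"M",np.round(o["wrist_torque"],2),"g",o["grip_force"])
    print("shift",(R.T@(np.array([x,y,z])-p)/.025).round(2),"turn",None if yaw_y is None else round((a-yaw_y+np.pi/2)%np.pi-np.pi/2,3))
E
python3 -c "
from h import *
to(.5896,.218,.25,1.571-.04)"
```

```text
t 2.4 p [0.496  0.3053 0.3027] ytool 1.256 q [ 0.42 -0.08  1.63 -0.    1.59 -0.83] open 0.0851 F [-0.5 -0.6  0.8] M [ 0.04 -0.02  0.02] g 0.0
shift [-4.64 -2.16  2.11] turn -0.275
```

Request:
carry_out([
  {"x": -0.8, "y": -0.4, "z": 0, "turn": 0},
  {"x": -0.8, "y": -0.4, "z": 0, "turn": 0},
  {"x": -0.8, "y": -0.3, "z": 0, "turn": 0},
  {"x": -0.7, "y": -0.3, "z": 0, "turn": 0},
  {"x": 0, "y": 0, "z": 0.3, "turn": -0.1},
  {"x": 0, "y": 0, "z": 0.3, "turn": -0.1},
  {"x": 0, "y": 0, "z": 0.3, "turn": -0.075},
  {"x": 0, "y": 0, "z": 0, "turn": 0},
])

```text
t: 3.2
tool_pos: [0.5576, 0.2489, 0.278]
tool_rot: [-0.062, -3.139, 0.001]
contact_force: [-0.5, 0.0, -0.1]
opening: 0.0858
grip_force: 0.0
```

Run:
```python
from h import *
to(.5896,.218,.177,1.571-.04)
a=ctrl.get_image("top")[154:224,210:300,::-1];b=ctrl.get_image("side")[95:185,250:350,::-1]
f=lambda a:cv2.resize(np.clip(a.astype(float)*1.8,0,255).astype(np.uint8),(390,330),interpolation=cv2.INTER_CUBIC)
cv2.imwrite("pics/over.png",np.hstack([f(a),f(b)]))
```

```text
t 3.2 p [0.5576 0.2489 0.278 ] ytool 1.531 q [ 0.3  -0.    1.59 -0.    1.55 -1.23] open 0.0858 F [-0.5  0.  -0.1] M [ 0.01 -0.04  0.01] g 0.0
shift [-1.34 -1.18  4.04] turn 0.0
```

View pics/over.png

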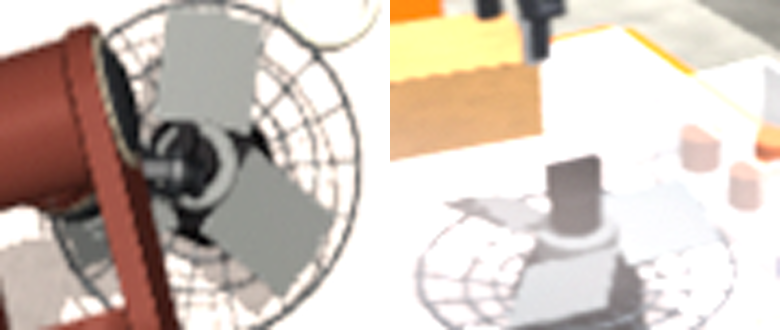

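Request:
carry_out([
  {"x": -0.67, "y": -0.59, "z": 0, "turn": 0},
  {"x": -0.67, "y": -0.59, "z": 0, "turn": 0},
  {"x": 0, "y": 0, "z": 0.8, "turn": 0},
  {"x": 0, "y": 0, "z": 0.9, "turn": 0},
  {"x": 0, "y": 0, "z": 0.9, "turn": 0},
  {"x": 0, "y": 0, "z": 0.8, "turn": 0},
  {"x": 0, "y": 0, "z": 0.6, "turn": 0},
  {"x": 0, "y": 0, "z": 0.0, "turn": 0},
])

```text
t: 4.1
tool_pos: [0.5889, 0.2186, 0.1764]
tool_rot: [-0.062, -3.137, 0.002]
contact_force: [-0.9, -0.3, -0.1]
opening: 0.0853
grip_force: 0.0
```

Run:
```python
from h import *
to(.5896,.218,.160,1.571-.04)
a=ctrl.get_image("top")[154:224,210:300,::-1];b=ctrl.get_image("side")[115:185,250:350,::-1]
f=lambda a:cv2.resize(np.clip(a.astype(float)*1.6,0,255).astype(np.uint8),(390,330),interpolation=cv2.INTER_CUBIC)
cv2.imwrite("pics/over2.png",np.hstack([f(a),f(b)]))
```

```text
t 4.1 p [0.5889 0.2186 0.1764] ytool 1.531 q [ 0.24  0.1   1.65 -0.    1.39 -1.29] open 0.0853 F [-0.9 -0.3 -0.1] M [-0.04  0.04  0.  ] g 0.0
shift [-0.03 -0.02  0.66] turn 0.0
```

View pics/over2.png

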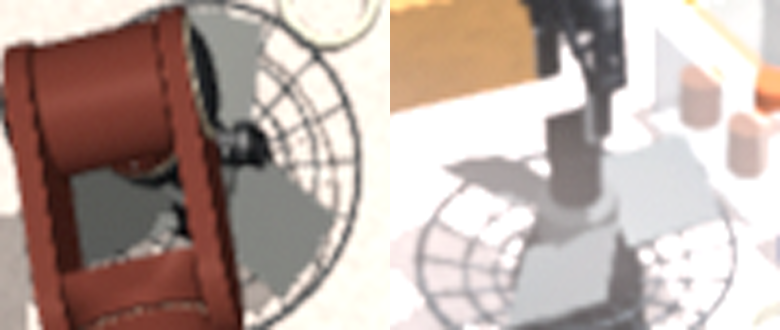

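The fingers straddle the bar. I'll go down to grip height and close gently.

Request:
carry_out([
  {"x": 0, "y": 0, "z": 0.3, "turn": 0},
  {"x": 0, "y": 0, "z": 0.3, "turn": 0},
  {"x": 0, "y": 0, "z": 0, "turn": 0},
  {"x": 0, "y": 0, "z": 0, "turn": 0},
  {"x": 0, "y": 0, "z": 0, "turn": 0},
  {"x": 0, "y": 0, "z": 0, "turn": 0},
  {"x": 0, "y": 0, "z": 0, "turn": 0},
  {"x": 0, "y": 0, "z": 0, "turn": 0},
], grip=25, newtons=20)

```text
t: 5.0
tool_pos: [0.5903, 0.219, 0.164]
tool_rot: [0.061, 3.141, 0.0]
contact_force: [0.5, -1.4, -0.9]
opening: 0.0249
grip_force: 0.0
```

Request:
carry_out([
  {"x": 0, "y": 0, "z": 0, "turn": 0},
  {"x": 0, "y": 0, "z": 0, "turn": 0},
  {"x": 0, "y": 0, "z": 0, "turn": 0},
  {"x": 0, "y": 0, "z": 0, "turn": 0},
  {"x": 0, "y": 0, "z": 0, "turn": 0},
  {"x": 0, "y": 0, "z": 0, "turn": 0},
  {"x": 0, "y": 0, "z": 0, "turn": 0},
  {"x": 0, "y": 0, "z": 0, "turn": 0},
], grip=10, newtons=20)

```text
t: 5.8
tool_pos: [0.5903, 0.2184, 0.1639]
tool_rot: [0.061, 3.141, -0.002]
contact_force: [0.5, -5.6, 2.1]
opening: 0.0133
grip_force: 25.0
```

```bash
python3 -c "
from h import *
to(.5896,.218,.160,1.571-.04)"
```

```text
t 5.8 p [0.5903 0.2184 0.1639] ytool 1.532 q [ 0.24  0.11  1.66 -0.    1.37 -1.29] open 0.0133 F [ 0.5 -5.6  2.1] M [-0.98  0.06 -0.04] g 24.98482257127762
shift [ 0.03 -0.02  0.16] turn 0.001
```

Request:
carry_out([
  {"x": 0, "y": -0.03, "z": 0, "turn": 0},
  {"x": 0, "y": -0.03, "z": 0, "turn": 0},
  {"x": 0, "y": 0, "z": -0.01, "turn": 0.08},
  {"x": 0, "y": 0, "z": -0.01, "turn": 0.08},
  {"x": 0, "y": 0, "z": -0.01, "turn": 0.08},
  {"x": 0, "y": 0, "z": -0.01, "turn": 0.08},
  {"x": 0, "y": 0, "z": -0.01, "turn": 0.08},
  {"x": 0, "y": 0, "z": 0, "turn": 0},
])

```text
t: 6.6
tool_pos: [0.5902, 0.2174, 0.1648]
tool_rot: [0.683, 3.066, -0.0]
contact_force: [1.6, -3.8, -0.0]
opening: 0.0137
grip_force: 24.5
```

```bash
python3 -c "
from h import *
to(.5896,.218,.160,1.571-.04)"
```

```text
t 6.6 p [0.5902 0.2174 0.1648] ytool 1.132 q [ 0.23  0.11  1.67 -0.    1.37 -0.9 ] open 0.0137 F [ 1.6 -3.8 -0. ] M [-0.69 -0.33  0.03] g 24.5106840133667
shift [0.03 0.01 0.19] turn -0.399
```

Request:
carry_out([
  {"x": -0.02, "y": -0.04, "z": 0, "turn": 0},
  {"x": 0, "y": 0, "z": -0.012, "turn": 0.08},
  {"x": 0, "y": 0, "z": -0.012, "turn": 0.08},
  {"x": 0, "y": 0, "z": -0.012, "turn": 0.08},
  {"x": 0, "y": 0, "z": -0.012, "turn": 0.08},
  {"x": 0, "y": 0, "z": -0.012, "turn": 0.08},
  {"x": 0, "y": 0, "z": -0.012, "turn": 0.08},
  {"x": 0, "y": 0, "z": 0, "turn": 0},
])

```text
t: 7.4
tool_pos: [0.5898, 0.2164, 0.1665]
tool_rot: [-1.391, -2.816, 0.0]
contact_force: [-0.2, -2.5, -1.5]
opening: 0.0138
grip_force: 24.4
```

```bash
python3 -c "
from h import *
to(.5896,.218,.160,1.571-.04)"
```

```text
t 7.4 p [0.5898 0.2164 0.1665] ytool 0.653 q [ 0.23  0.11  1.67  0.    1.37 -0.42] open 0.0138 F [-0.2 -2.5 -1.5] M [-0.52 -0.02 -0.01] g 24.40958708524704
shift [0.05 0.03 0.26] turn -0.878
```

Request:
carry_out([
  {"x": 0, "y": 0, "z": -0.01, "turn": 0.08},
  {"x": 0, "y": 0, "z": -0.01, "turn": 0.08},
  {"x": 0, "y": 0, "z": -0.01, "turn": 0.08},
  {"x": 0, "y": 0, "z": -0.01, "turn": 0.08},
  {"x": 0, "y": 0, "z": -0.01, "turn": 0.08},
  {"x": 0, "y": 0, "z": -0.01, "turn": 0.08},
  {"x": 0, "y": 0, "z": 0, "turn": 0},
  {"x": 0, "y": 0, "z": 0, "turn": 0},
])

```text
t: 8.2
tool_pos: [0.5897, 0.2158, 0.168]
tool_rot: [-2.019, -2.407, 0.003]
contact_force: [-0.8, -5.5, -0.1]
opening: 0.0137
grip_force: 24.5
```

```bash
python3 -c "
from h import *
to(.5896,.218,.160,1.571-.04)"
```

```text
t 8.2 p [0.5897 0.2158 0.168 ] ytool 0.175 q [ 0.23  0.11  1.66 -0.    1.37  0.06] open 0.0137 F [-0.8 -5.5 -0.1] M [-0.82  0.2   0.02] g 24.545404314994812
shift [0.09 0.01 0.32] turn -1.356
```

Request:
carry_out([
  {"x": -0.04, "y": 0, "z": -0.012, "turn": 0.08},
  {"x": 0, "y": 0, "z": -0.012, "turn": 0.08},
  {"x": 0, "y": 0, "z": -0.012, "turn": 0.08},
  {"x": 0, "y": 0, "z": -0.012, "turn": 0.08},
  {"x": 0, "y": 0, "z": -0.012, "turn": 0.08},
  {"x": 0, "y": 0, "z": -0.012, "turn": 0.08},
  {"x": 0, "y": 0, "z": 0, "turn": 0},
  {"x": 0, "y": 0, "z": 0, "turn": 0},
])

```text
t: 9.0
tool_pos: [0.5894, 0.2154, 0.1697]
tool_rot: [-2.532, -1.857, 0.003]
contact_force: [-3.3, -3.9, 0.1]
opening: 0.0134
grip_force: 24.4
```

```bash
python3 -c "
from h import *
to(.5896,.218,.160,1.571-.04)"
```

```text
t 9.0 p [0.5894 0.2154 0.1697] ytool -0.305 q [0.23 0.1  1.66 0.   1.38 0.54] open 0.0134 F [-3.3 -3.9  0.1] M [-0.76  0.65 -0.04] g 24.441160261631012
shift [ 0.1  -0.02  0.39] turn 1.306
```

Request:
carry_out([
  {"x": -0.03, "y": -0.02, "z": -0.012, "turn": 0.08},
  {"x": 0, "y": 0, "z": -0.012, "turn": 0.08},
  {"x": 0, "y": 0, "z": -0.012, "turn": 0.08},
  {"x": 0, "y": 0, "z": -0.012, "turn": 0.08},
  {"x": 0, "y": 0, "z": -0.012, "turn": 0.08},
  {"x": 0, "y": 0, "z": -0.012, "turn": 0.08},
  {"x": 0, "y": 0, "z": 0, "turn": 0},
  {"x": 0, "y": 0, "z": 0, "turn": 0},
])

```text
t: 9.8
tool_pos: [0.5889, 0.2152, 0.1715]
tool_rot: [-2.901, -1.202, 0.002]
contact_force: [-3.8, -2.5, -0.3]
opening: 0.0137
grip_force: 24.4
```

```bash
python3 -c "
from h import *
to(.5896,.218,.160,1.571-.04)"
```

```text
t 9.8 p [0.5889 0.2152 0.1715] ytool -0.785 q [0.23 0.1  1.66 0.   1.38 1.02] open 0.0137 F [-3.8 -2.5 -0.3] M [-0.4   0.84  0.  ] g 24.37198519706726
shift [ 0.1  -0.06  0.46] turn 0.826
```

Request:
carry_out([
  {"x": -0.02, "y": -0.02, "z": -0.012, "turn": 0.09},
  {"x": 0, "y": 0, "z": -0.012, "turn": 0.09},
  {"x": 0, "y": 0, "z": -0.012, "turn": 0.09},
  {"x": 0, "y": 0, "z": -0.012, "turn": 0.09},
  {"x": 0, "y": 0, "z": -0.012, "turn": 0.09},
  {"x": 0, "y": 0, "z": -0.012, "turn": 0.09},
  {"x": 0, "y": 0, "z": 0, "turn": 0.09},
  {"x": 0, "y": 0, "z": 0, "turn": 0},
])

```text
t: 10.6
tool_pos: [0.5884, 0.2155, 0.1737]
tool_rot: [-3.131, -0.243, 0.002]
contact_force: [-5.1, -0.9, -0.6]
opening: 0.0133
grip_force: 24.5
```

```bash
python3 -c "
from h import *
to(.5896,.218,.160,1.571-.04)"
```

```text
t 10.6 p [0.5884 0.2155 0.1737] ytool -1.416 q [0.23 0.1  1.66 0.   1.38 1.65] open 0.0133 F [-5.1 -0.9 -0.6] M [-0.16  0.91 -0.01] g 24.499047696590424
shift [ 0.07 -0.09  0.55] turn 0.195
```

Request:
carry_out([
  {"x": 0, "y": 0, "z": -0.01, "turn": 0.05},
  {"x": 0, "y": 0, "z": -0.01, "turn": 0.05},
  {"x": 0, "y": 0, "z": -0.01, "turn": 0.05},
  {"x": 0, "y": 0, "z": -0.015, "turn": 0},
  {"x": 0, "y": 0, "z": -0.015, "turn": 0},
  {"x": 0, "y": 0, "z": -0.015, "turn": 0},
  {"x": 0, "y": 0, "z": -0.015, "turn": 0},
  {"x": 0, "y": 0, "z": 0, "turn": 0},
])

```text
t: 11.4
tool_pos: [0.5884, 0.2152, 0.1755]
tool_rot: [-3.141, -0.006, 0.002]
contact_force: [-5.1, 1.5, -2.8]
opening: 0.0133
grip_force: 24.0
```

```bash
python3 -c "
from h import *
to(.5896,.218,.160,1.571-.04)"
```

```text
t 11.4 p [0.5884 0.2152 0.1755] ytool -1.567 q [0.23 0.1  1.66 0.   1.38 1.8 ] open 0.0133 F [-5.1  1.5 -2.8] M [0.3  1.04 0.03] g 23.95302504301071
shift [ 0.05 -0.11  0.62] turn 0.044
```

Request:
carry_out([
  {"x": -0.03, "y": 0, "z": 0, "turn": 0.08},
  {"x": -0.03, "y": 0, "z": 0, "turn": 0.08},
  {"x": 0, "y": 0, "z": 0, "turn": 0.08},
  {"x": 0, "y": 0, "z": -0.015, "turn": 0},
  {"x": 0, "y": 0, "z": -0.015, "turn": 0},
  {"x": 0, "y": 0, "z": -0.015, "turn": 0},
  {"x": 0, "y": 0, "z": 0, "turn": 0},
  {"x": 0, "y": 0, "z": 0, "turn": 0},
])

```text
t: 12.2
tool_pos: [0.5878, 0.215, 0.1775]
tool_rot: [-3.119, 0.371, -0.002]
contact_force: [-1.4, 1.4, -1.7]
opening: 0.0138
grip_force: 24.2
```

```bash
python3 -c "
from h import *
to(.5896,.218,.160,1.571-.04)"
```

```text
t 12.2 p [0.5878 0.215  0.1775] ytool -1.808 q [0.23 0.09 1.66 0.   1.39 2.04] open 0.0138 F [-1.4  1.4 -1.7] M [ 0.34  0.32 -0.02] g 24.20688360929489
shift [ 0.04 -0.13  0.7 ] turn -0.197
```

Request:
carry_out([
  {"x": 0, "y": 0, "z": -0.02, "turn": 0},
  {"x": 0, "y": 0, "z": -0.02, "turn": 0},
  {"x": 0, "y": 0, "z": -0.02, "turn": 0},
  {"x": 0, "y": 0, "z": -0.02, "turn": 0},
  {"x": 0, "y": 0, "z": -0.02, "turn": 0},
  {"x": 0, "y": 0, "z": 0, "turn": 0},
  {"x": 0, "y": 0, "z": 0, "turn": 0},
  {"x": 0, "y": 0, "z": 0, "turn": 0},
])

```text
t: 13.0
tool_pos: [0.5876, 0.2148, 0.1798]
tool_rot: [3.119, -0.372, 0.001]
contact_force: [-1.1, 0.7, -0.6]
opening: 0.0136
grip_force: 24.3
```

```bash
python3 -c "
from h import *
to(.5896,.218,.160,1.571-.04)"
```

```text
t 13.0 p [0.5876 0.2148 0.1798] ytool -1.808 q [ 0.23  0.09  1.66 -0.    1.39  2.04] open 0.0136 F [-1.1  0.7 -0.6] M [ 0.08  0.12 -0.05] g 24.34177190065384
shift [ 0.05 -0.14  0.79] turn -0.197
```

Request:
carry_out([
  {"x": 0, "y": 0, "z": -0.1, "turn": 0},
  {"x": 0, "y": 0, "z": -0.2, "turn": 0},
  {"x": 0, "y": 0, "z": -0.3, "turn": 0},
  {"x": 0, "y": 0, "z": -0.5, "turn": 0},
  {"x": 0, "y": 0, "z": -0.6, "turn": 0},
  {"x": 0, "y": 0, "z": -0.6, "turn": 0},
  {"x": 0, "y": 0, "z": -0.5, "turn": 0},
  {"x": 0, "y": 0, "z": -0.3, "turn": 0},
])

```text
t: 13.8
tool_pos: [0.5881, 0.215, 0.2597]
tool_rot: [-3.119, 0.372, -0.004]
contact_force: [0.2, -0.1, -0.6]
opening: 0.0133
grip_force: 24.3
```

Run:
```python
from h import *
to(.551,-.237,.24)
f=lambda a:cv2.resize(np.clip(a.astype(float)*1.3,0,255).astype(np.uint8),(390,330),interpolation=cv2.INTER_CUBIC)
cv2.imwrite("pics/lift.png",np.hstack([f(ctrl.get_image("side")[85:185,250:350,::-1]),f(ctrl.get_image("top")[165:245,335:430,::-1])]))
```

```text
t 13.8 p [0.5881 0.215  0.2597] ytool -1.808 q [ 0.23  0.04  1.58 -0.    1.52  2.04] open 0.0133 F [ 0.2 -0.1 -0.6] M [ 0.03 -0.07 -0.03] g 24.328397512435913
shift [ 2.81 17.92  0.77] turn None
```

View pics/lift.png

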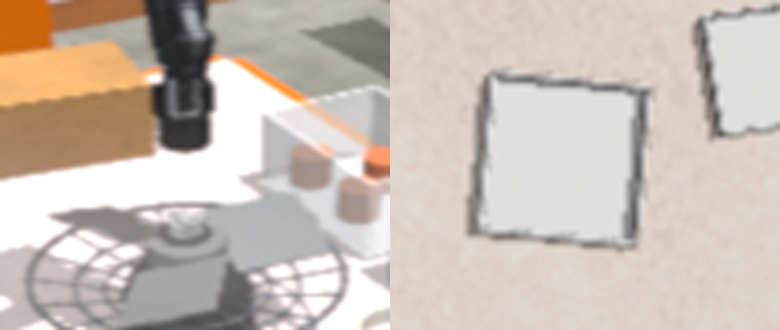

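Request:
carry_out([
  {"x": 0.08, "y": 0.5, "z": 0, "turn": 0},
  {"x": 0.14, "y": 0.9, "z": 0, "turn": 0},
  {"x": 0.16, "y": 1.0, "z": 0, "turn": 0},
  {"x": 0.16, "y": 1.0, "z": 0, "turn": 0},
  {"x": 0.16, "y": 1.0, "z": 0, "turn": 0},
  {"x": 0.16, "y": 1.0, "z": 0, "turn": 0},
  {"x": 0.16, "y": 1.0, "z": 0, "turn": 0},
  {"x": 0.16, "y": 1.0, "z": 0, "turn": 0},
])

```text
t: 14.7
tool_pos: [0.5715, 0.0263, 0.2557]
tool_rot: [3.119, -0.372, -0.004]
contact_force: [0.7, -0.8, -1.0]
opening: 0.0134
grip_force: 24.3
```

Request:
carry_out([
  {"x": 0.16, "y": 1.0, "z": 0, "turn": 0},
  {"x": 0.16, "y": 1.0, "z": 0, "turn": 0},
  {"x": 0.16, "y": 1.0, "z": 0, "turn": 0},
  {"x": 0.16, "y": 1.0, "z": 0, "turn": 0},
  {"x": 0.16, "y": 1.0, "z": 0, "turn": 0},
  {"x": 0.16, "y": 1.0, "z": 0, "turn": 0},
  {"x": 0.16, "y": 1.0, "z": 0, "turn": 0},
  {"x": 0.16, "y": 1.0, "z": 0, "turn": 0},
])

```text
t: 15.5
tool_pos: [0.5554, -0.1753, 0.2557]
tool_rot: [-3.119, 0.372, 0.004]
contact_force: [1.1, -1.7, -0.4]
opening: 0.0137
grip_force: 24.3
```

Request:
carry_out([
  {"x": 0.16, "y": 1.0, "z": 0, "turn": 0},
  {"x": 0.1, "y": 0.7, "z": 0, "turn": 0},
  {"x": 0.1, "y": 0.5, "z": 0, "turn": 0},
  {"x": 0, "y": 0.3, "z": 0.4, "turn": 0},
  {"x": 0, "y": 0, "z": 0.8, "turn": 0},
  {"x": 0, "y": 0, "z": 1.0, "turn": 0},
  {"x": 0, "y": 0, "z": 1.0, "turn": 0},
  {"x": 0, "y": 0, "z": 0.8, "turn": 0},
])

```text
t: 16.3
tool_pos: [0.5499, -0.2356, 0.1544]
tool_rot: [-3.118, 0.37, 0.004]
contact_force: [0.1, 0.1, -1.0]
opening: 0.0138
grip_force: 24.3
```

```bash
python3 -c "
from h import *
to(.551,-.237,.0415)"
```

```text
t 16.3 p [ 0.5499 -0.2356  0.1544] ytool -1.807 q [-0.53  0.05  1.75  0.    1.35  1.28] open 0.0138 F [ 0.1  0.1 -1. ] M [-0.02  0.02 -0.07] g 24.338596165180206
shift [0.07 0.05 4.51] turn None
```

Request:
carry_out([
  {"x": 0.04, "y": 0.04, "z": 0.8, "turn": 0},
  {"x": 0, "y": 0, "z": 0.8, "turn": 0},
  {"x": 0, "y": 0, "z": 0.7, "turn": 0},
  {"x": 0, "y": 0, "z": 0.6, "turn": 0},
  {"x": 0, "y": 0, "z": 0.4, "turn": 0},
  {"x": 0, "y": 0, "z": 0.3, "turn": 0},
  {"x": 0, "y": 0, "z": 0.2, "turn": 0},
  {"x": 0, "y": 0, "z": 0, "turn": 0},
])

```text
t: 17.1
tool_pos: [0.5514, -0.2377, 0.0617]
tool_rot: [-3.119, 0.372, 0.001]
contact_force: [-0.9, -1.2, -0.6]
opening: 0.0136
grip_force: 24.3
```

```bash
python3 -c "
from h import *
to(.551,-.237,.0415)"
```

```text
t 17.1 p [ 0.5514 -0.2377  0.0617] ytool -1.808 q [-0.53  0.16  1.8   0.    1.19  1.28] open 0.0136 F [-0.9 -1.2 -0.6] M [-0.03  0.04  0.01] g 24.334208965301514
shift [-0.02 -0.03  0.81] turn None
```

Request:
carry_out([
  {"x": 0, "y": 0, "z": 0.15, "turn": 0},
  {"x": 0, "y": 0, "z": 0.12, "turn": 0},
  {"x": 0, "y": 0, "z": 0.1, "turn": 0},
  {"x": 0, "y": 0, "z": 0.08, "turn": 0},
  {"x": 0, "y": 0, "z": 0.06, "turn": 0},
  {"x": 0, "y": 0, "z": 0.05, "turn": 0},
  {"x": 0, "y": 0, "z": 0, "turn": 0},
  {"x": 0, "y": 0, "z": 0, "turn": 0},
])

```text
t: 17.9
tool_pos: [0.5515, -0.2379, 0.0482]
tool_rot: [3.12, -0.372, 0.0]
contact_force: [-0.1, -0.4, -1.1]
opening: 0.0135
grip_force: 24.3
```

Request:
carry_out([
  {"x": 0, "y": 0, "z": 0.02, "turn": 0},
  {"x": 0, "y": 0, "z": 0.02, "turn": 0},
  {"x": 0, "y": 0, "z": 0.02, "turn": 0},
  {"x": 0, "y": 0, "z": 0.02, "turn": 0},
  {"x": 0, "y": 0, "z": 0.02, "turn": 0},
  {"x": 0, "y": 0, "z": 0, "turn": 0},
  {"x": 0, "y": 0, "z": 0, "turn": 0},
  {"x": 0, "y": 0, "z": 0, "turn": 0},
])

```text
t: 18.7
tool_pos: [0.5515, -0.2379, 0.0457]
tool_rot: [3.12, -0.372, 0.0]
contact_force: [0.7, -0.5, -0.4]
opening: 0.0136
grip_force: 24.3
```

Request:
carry_out([
  {"x": 0, "y": 0, "z": 0.02, "turn": 0},
  {"x": 0, "y": 0, "z": 0.02, "turn": 0},
  {"x": 0, "y": 0, "z": 0.02, "turn": 0},
  {"x": 0, "y": 0, "z": 0.02, "turn": 0},
  {"x": 0, "y": 0, "z": 0, "turn": 0},
  {"x": 0, "y": 0, "z": 0, "turn": 0},
  {"x": 0, "y": 0, "z": 0, "turn": 0},
  {"x": 0, "y": 0, "z": 0, "turn": 0},
])

```text
t: 19.5
tool_pos: [0.5515, -0.2379, 0.0437]
tool_rot: [3.12, -0.372, 0.0]
contact_force: [-0.4, 1.1, 0.6]
opening: 0.0138
grip_force: 24.3
```

Run:
```python
from h import *
to(.551,-.237,.0415)
cv2.imwrite("pics/place.png",cv2.resize(ctrl.get_image("side")[225:325,320:430,::-1],(660,600),interpolation=cv2.INTER_CUBIC))
```

```text
t 19.5 p [ 0.5515 -0.2379  0.0437] ytool -1.808 q [-0.53  0.18  1.81  0.    1.15  1.28] open 0.0138 F [-0.4  1.1  0.6] M [-0.03  0.02 -0.02] g 24.334454834461212
shift [-0.03 -0.03  0.09] turn None
```

View pics/place.png

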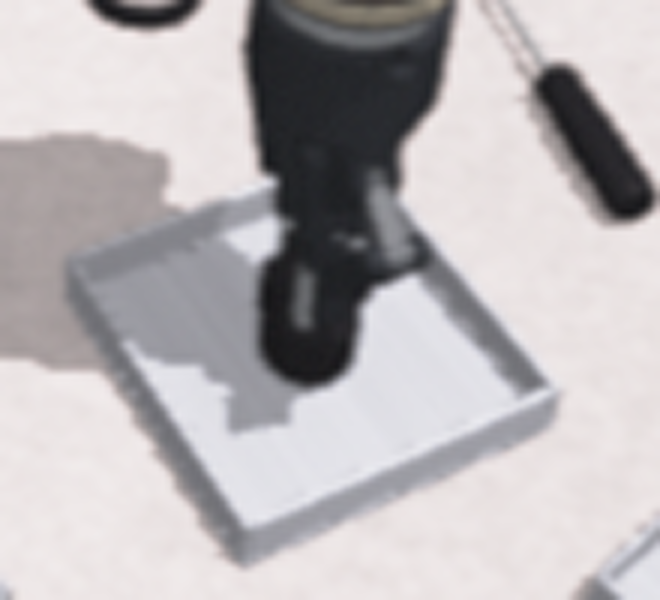

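The cap hangs inside the tray just above the floor, at about (310,330) in the crop. I'll keep lowering in small steps until I feel contact.

Request:
carry_out([
  {"x": 0, "y": 0, "z": 0.02, "turn": 0},
  {"x": 0, "y": 0, "z": 0.02, "turn": 0},
  {"x": 0, "y": 0, "z": 0.01, "turn": 0},
  {"x": 0, "y": 0, "z": 0, "turn": 0},
  {"x": 0, "y": 0, "z": 0, "turn": 0},
  {"x": 0, "y": 0, "z": 0, "turn": 0},
  {"x": 0, "y": 0, "z": 0, "turn": 0},
  {"x": 0, "y": 0, "z": 0, "turn": 0},
])

```text
t: 20.35
tool_pos: [0.5515, -0.2379, 0.0424]
tool_rot: [3.119, -0.372, 0.0]
contact_force: [0.8, 1.0, -0.6]
opening: 0.0137
grip_force: 24.3
```

Request:
carry_out([
  {"x": 0, "y": 0, "z": 0.01, "turn": 0},
  {"x": 0, "y": 0, "z": 0.01, "turn": 0},
  {"x": 0, "y": 0, "z": 0.01, "turn": 0},
  {"x": 0, "y": 0, "z": 0, "turn": 0},
  {"x": 0, "y": 0, "z": 0, "turn": 0},
  {"x": 0, "y": 0, "z": 0, "turn": 0},
  {"x": 0, "y": 0, "z": 0, "turn": 0},
  {"x": 0, "y": 0, "z": 0, "turn": 0},
])

```text
t: 21.15
tool_pos: [0.5515, -0.2379, 0.0416]
tool_rot: [3.12, -0.372, -0.0]
contact_force: [0.4, -0.2, -0.2]
opening: 0.0134
grip_force: 24.3
```

Request:
carry_out([
  {"x": 0, "y": 0, "z": 0.01, "turn": 0},
  {"x": 0, "y": 0, "z": 0.01, "turn": 0},
  {"x": 0, "y": 0, "z": 0.01, "turn": 0},
  {"x": 0, "y": 0, "z": 0.01, "turn": 0},
  {"x": 0, "y": 0, "z": 0, "turn": 0},
  {"x": 0, "y": 0, "z": 0, "turn": 0},
  {"x": 0, "y": 0, "z": 0, "turn": 0},
  {"x": 0, "y": 0, "z": 0, "turn": 0},
])

```text
t: 21.95
tool_pos: [0.5515, -0.2379, 0.0407]
tool_rot: [3.119, -0.372, 0.0]
contact_force: [-0.0, 0.1, -1.6]
opening: 0.0134
grip_force: 24.3
```

Request:
carry_out([
  {"x": 0, "y": 0, "z": 0.01, "turn": 0},
  {"x": 0, "y": 0, "z": 0.01, "turn": 0},
  {"x": 0, "y": 0, "z": 0.01, "turn": 0},
  {"x": 0, "y": 0, "z": 0, "turn": 0},
  {"x": 0, "y": 0, "z": 0, "turn": 0},
  {"x": 0, "y": 0, "z": 0, "turn": 0},
  {"x": 0, "y": 0, "z": 0, "turn": 0},
  {"x": 0, "y": 0, "z": 0, "turn": 0},
])

```text
t: 22.75
tool_pos: [0.5515, -0.2379, 0.0399]
tool_rot: [3.12, -0.372, 0.0]
contact_force: [-0.5, 0.7, -0.5]
opening: 0.0134
grip_force: 24.3
```

Request:
carry_out([
  {"x": 0, "y": 0, "z": 0.01, "turn": 0},
  {"x": 0, "y": 0, "z": 0.01, "turn": 0},
  {"x": 0, "y": 0, "z": 0.01, "turn": 0},
  {"x": 0, "y": 0, "z": 0.01, "turn": 0},
  {"x": 0, "y": 0, "z": 0, "turn": 0},
  {"x": 0, "y": 0, "z": 0, "turn": 0},
  {"x": 0, "y": 0, "z": 0, "turn": 0},
  {"x": 0, "y": 0, "z": 0, "turn": 0},
])

```text
t: 23.55
tool_pos: [0.5515, -0.2379, 0.0389]
tool_rot: [3.12, -0.372, 0.0]
contact_force: [-0.1, 0.6, -0.6]
opening: 0.0138
grip_force: 24.3
```

Request:
carry_out([
  {"x": 0, "y": 0, "z": 0.01, "turn": 0},
  {"x": 0, "y": 0, "z": 0.01, "turn": 0},
  {"x": 0, "y": 0, "z": 0.01, "turn": 0},
  {"x": 0, "y": 0, "z": 0.01, "turn": 0},
  {"x": 0, "y": 0, "z": 0, "turn": 0},
  {"x": 0, "y": 0, "z": 0, "turn": 0},
  {"x": 0, "y": 0, "z": 0, "turn": 0},
  {"x": 0, "y": 0, "z": 0, "turn": 0},
])

```text
t: 24.35
tool_pos: [0.5515, -0.2379, 0.0379]
tool_rot: [3.119, -0.372, 0.0]
contact_force: [-0.2, -0.5, -0.8]
opening: 0.0136
grip_force: 24.3
```

Request:
carry_out([
  {"x": 0, "y": 0, "z": 0.01, "turn": 0},
  {"x": 0, "y": 0, "z": 0.01, "turn": 0},
  {"x": 0, "y": 0, "z": 0.01, "turn": 0},
  {"x": 0, "y": 0, "z": 0.01, "turn": 0},
  {"x": 0, "y": 0, "z": 0, "turn": 0},
  {"x": 0, "y": 0, "z": 0, "turn": 0},
  {"x": 0, "y": 0, "z": 0, "turn": 0},
  {"x": 0, "y": 0, "z": 0, "turn": 0},
])

```text
t: 25.15
tool_pos: [0.5516, -0.2379, 0.0371]
tool_rot: [3.12, -0.372, 0.0]
contact_force: [-1.0, 0.2, 2.2]
opening: 0.0136
grip_force: 24.6
```

Run:
```python
from h import *
to(.5515,-.2379,.04)
cv2.imwrite("pics/place2.png",cv2.resize(ctrl.get_image("side")[245:310,330:410,::-1],(640,520),interpolation=cv2.INTER_CUBIC))
# expected rows of the nearest underside edge of the skirt for several heights
for zb in(.004,.008,.012):
    P=[proj("side",(.5515+.0205*np.cos(t),-.2379+.0205*np.sin(t),zb)) for t in np.linspace(0,6.28,60)]
    p=max(P,key=lambda p:p[1]);print(zb,np.round(p,1),"crop",(p[0]-330+.5)*8,(p[1]-245+.5)*8)
```

```text
t 25.15 p [ 0.5516 -0.2379  0.0371] ytool -1.808 q [-0.53  0.19  1.81 -0.    1.14  1.28] open 0.0136 F [-1.   0.2  2.2] M [ 0.11  0.12 -0.01] g 24.603466987609863
shift [-0.    0.   -0.12] turn None
0.004 [370. 291.] crop 323.77555423655076 371.70468410464036
0.008 [370.1 290. ] crop 324.9680839234243 363.6831822313534
0.012 [370.3 289. ] crop 326.1671250851191 355.61788119058656
```

View pics/place2.png

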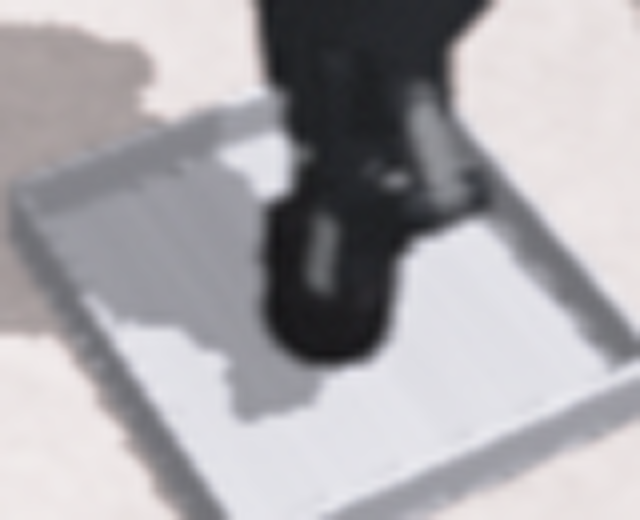

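The picture puts the cap's skirt bottom at the floor, at about (325,367) in the crop, and the force has turned upwards. I'll press slightly to confirm contact.

Request:
carry_out([
  {"x": 0, "y": 0, "z": 0.01, "turn": 0},
  {"x": 0, "y": 0, "z": 0.01, "turn": 0},
  {"x": 0, "y": 0, "z": 0, "turn": 0},
  {"x": 0, "y": 0, "z": 0, "turn": 0},
  {"x": 0, "y": 0, "z": 0, "turn": 0},
  {"x": 0, "y": 0, "z": 0, "turn": 0},
  {"x": 0, "y": 0, "z": 0, "turn": 0},
  {"x": 0, "y": 0, "z": 0, "turn": 0},
])

```text
t: 26.0
tool_pos: [0.5516, -0.2379, 0.037]
tool_rot: [-3.12, 0.372, 0.0]
contact_force: [-3.0, 1.7, 4.6]
opening: 0.0135
grip_force: 25.2
```

Contact is confirmed at 4.6 N. I'll release, then rise.

Request:
carry_out([
  {"x": 0, "y": 0, "z": 0, "turn": 0},
  {"x": 0, "y": 0, "z": 0, "turn": 0},
  {"x": 0, "y": 0, "z": 0, "turn": 0},
  {"x": 0, "y": 0, "z": 0, "turn": 0},
  {"x": 0, "y": 0, "z": 0, "turn": 0},
  {"x": 0, "y": 0, "z": 0, "turn": 0},
  {"x": 0, "y": 0, "z": 0, "turn": 0},
  {"x": 0, "y": 0, "z": 0, "turn": 0},
], grip=45)

```text
t: 26.8
tool_pos: [0.5515, -0.2379, 0.0364]
tool_rot: [3.12, -0.372, 0.0]
contact_force: [-0.7, -0.1, -0.0]
opening: 0.045
grip_force: 0.0
```

Request:
carry_out([
  {"x": 0, "y": 0, "z": -0.1, "turn": 0},
  {"x": 0, "y": 0, "z": -0.3, "turn": 0},
  {"x": 0, "y": 0, "z": -0.5, "turn": 0},
  {"x": 0, "y": 0, "z": -0.8, "turn": 0},
  {"x": 0, "y": 0, "z": -1, "turn": 0},
  {"x": 0, "y": 0, "z": -1, "turn": 0},
  {"x": 0, "y": 0, "z": -1, "turn": 0},
  {"x": 0, "y": 0, "z": -1, "turn": 0},
])

```text
t: 27.6
tool_pos: [0.5517, -0.238, 0.1815]
tool_rot: [3.119, -0.372, 0.003]
contact_force: [-0.2, -0.9, -0.2]
opening: 0.045
grip_force: 0.0
```

Request:
carry_out([
  {"x": 0, "y": 0, "z": -1, "turn": 0},
  {"x": 0, "y": 0, "z": -0.6, "turn": 0},
  {"x": 0, "y": 0, "z": 0, "turn": 0},
  {"x": 0, "y": 0, "z": 0, "turn": 0},
  {"x": 0, "y": 0, "z": 0, "turn": 0},
  {"x": 0, "y": 0, "z": 0, "turn": 0},
  {"x": 0, "y": 0, "z": 0, "turn": 0},
  {"x": 0, "y": 0, "z": 0, "turn": 0},
])

```text
t: 28.4
tool_pos: [0.5512, -0.2378, 0.2181]
tool_rot: [-3.119, 0.372, 0.002]
contact_force: [-0.1, 0.0, -0.0]
opening: 0.0451
grip_force: 0.0
```

Run:
```python
from h import *
to(.5515,-.2379,.2)
cv2.imwrite("pics/end.png",cv2.resize(ctrl.get_image("side")[120:330,210:470,::-1],(743,600),interpolation=cv2.INTER_CUBIC))
```

```text
t 28.4 p [ 0.5512 -0.2378  0.2181] ytool -1.808 q [-0.53  0.    1.68 -0.    1.45  1.28] open 0.0451 F [-0.1  0.  -0. ] M [-0.05  0.01  0.03] g 0.0
shift [0.01 0.   0.72] turn None
```

View pics/end.png

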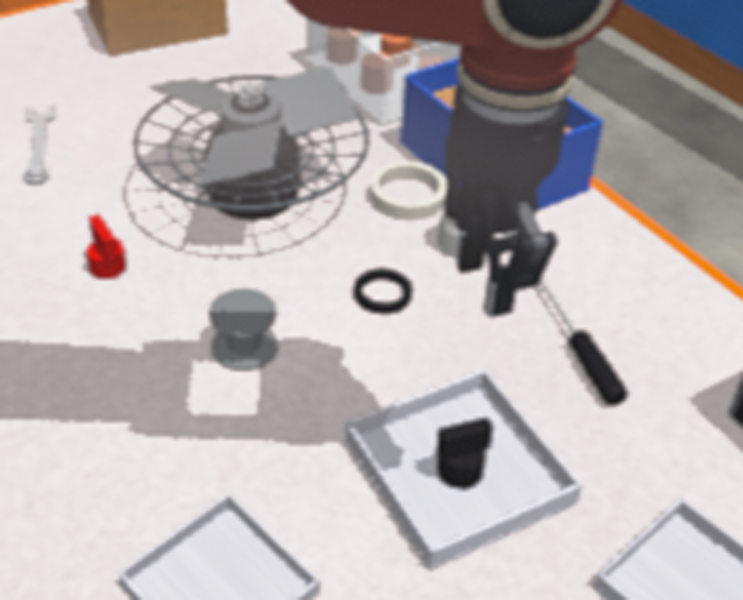

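The cap stands upright at about (463,455), in the middle of the largest tray. The spindle is bare at (250,95), and the other things in view look unmoved.

```bash
python3 -c "
from station import ctrl
print(ctrl.finish_job())"
```

```text
the job is handed in; nothing more can be done
None
```

The cap is unscrewed clockwise off the fan and stands upright in the middle of the largest tray; the job was handed in at about 28 s, with the gripper clear and nothing else seen to have moved.

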